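# Back the glue press off by one turn

### The job

The glue on the sanding block in the little green screw press has set. Back the press off by exactly one full turn: with closed fingertips push the hand wheel round anticlockwise (seen from above) by its upright red handle, without gripping it, until the handle has gone once round and stands at the yellow pointer again, no less and no more. Leave the block lying in the press and the other things on the bench alone, and end with the hand clear.

Things in the scene. Friction and masses are not known exactly. Their poses are not given: they have to be found in the camera images.
- handwheel (a joint): Turn of the hand wheel about its vertical axis, rad. 0 at the start, where the red handle stands at the yellow pointer; grows anticlockwise seen from above (2 pi = one full turn). The screw is stiff: about 0.25 N m turns it (some 3 N at the handle), it stays where it is left and does not coast. It has no stop or detent at one turn; clockwise it is screwed tight and stops 0.25 rad below 0.
- wheel_hub (a point): Point on the vertical axis of the level steel hand wheel on top of the press, at the height of the middle of the rim, 140 mm above the worktop. The wheel is 170 mm over its rim, with three spokes, and stays at its height as it turns. Rim and spokes top out 7 mm above this point (147 mm above the worktop), the hub nut in the middle 15 mm above it. Nothing stands above the wheel but the handle.
- handle (a point): Centre of the upright red handle, a round plastic grip fixed on the rim at the end of one spoke, 78 mm from the wheel's axis. The red grip is 19 mm across at its foot, 22 mm near the top; it stands from 24 mm below to 24 mm above this point (152 to 200 mm above the worktop). Below it is a steel collar 24 mm across, up to 147 mm above the worktop.
- pointer_tip (a point): Top of the fixed yellow pointer that rises just outside the rim, 97 mm from the wheel's axis, 147 mm above the worktop, level with the top of the rim. One whole turn brings the handle back beside it.
- press: Green screw press, fixed; base 160 x 150 mm, 20 mm high. Origin on the wheel's axis at the worktop; its -x axis points along the yellow pointer, z up. Fixed nearby: a blue vice (0.12 m high) in front, and a desk lamp whose arm and shade hang over the bench to the left (about x 0.42 to 0.8, y 0.3 to 0.6, up to 0.5 m high); the way round the front edge of the bench is free.
- plate (a joint): Height of the steel pressing plate above its start, m. It rises 12 mm for each anticlockwise turn of the wheel; at the start it rests just over the sanding block.
- sanding_block: Black sanding block, 98 x 64 x 24 mm, lying on the press's base under the plate; origin at the centre of its underside. Stays where it is.
- red_paint: red paint bottle with a black cap, 38 mm across and 105 mm tall, standing at the back of the bench; loose, to be left alone. Origin at the centre of its underside.
- yellow_paint: yellow paint bottle with a black cap, 38 mm across and 105 mm tall, standing at the back of the bench; loose, to be left alone. Origin at the centre of its underside.
- teal_paint: teal paint bottle with a white cap, 38 mm across and 105 mm tall, standing at the back of the bench; loose, to be left alone. Origin at the centre of its underside.
- eraser: pink eraser, 20 x 44 x 12 mm, lying to the left of the press; loose, to be left alone. Origin at the centre of its underside.
- wax_pot: round white lidded wax pot, 90 mm across and 32 mm tall, standing to the left of the press; loose, to be left alone. Origin at the centre of its underside.

How it is judged (in metres and radians):
On the way, in this order (a step that is already met when the one before it is completed fails the run):
1. the wheel has been pushed a third of the way round (value of joint handwheel above 2.09 rad), for 0.1 s.
2. the wheel has been pushed two thirds of the way round (value of joint handwheel above 4.19 rad), for 0.1 s.
At the end, for the whole second after the job is handed in: The wheel stands still within 0.15 rad (about 8.5 degrees) of one full anticlockwise turn from the start, the plate is 11 to 13 mm higher, and the sanding block lies within 10 mm of where it was (value of joint handwheel between 6.133 and 6.433 rad and velocity of joint handwheel between -0.05 and 0.05 rad/s and value of joint plate between 0.011 and 0.013 m and distance of sanding_block from where it was at the start of the episode below 0.01 m and linear speed of sanding_block below 0.02 m/s); the robot touches nothing.
It fails at once if the wheel is turned far past one turn (more than 0.5 rad too far) (value of joint handwheel above 6.783 rad).
It fails at once if the hand wheel or its handle is gripped or shoved hard (more than 30 N from the fingers) (contact force between the fingers and handwheel above 30 N).
It fails at once if the sanding block is shifted by more than 15 mm or lifted (distance of sanding_block from where it was at the start of the episode above 0.015 m).
It fails at once if a paint bottle, the eraser or the wax pot is moved by more than 20 mm or lifted (distance of any of red_paint, yellow_paint, teal_paint, eraser, wax_pot from where it was at the start of the episode above 0.02 m).
It also fails if it takes over 51 s, if anything falls off the work surface, if the arm or the gripper's body presses on something with over 40 N, if the wrist force passes 120 N, or if a joint passes its speed limit or range.

### The arm

A 6-joint arm with a two-finger parallel gripper is mounted at the origin on a cart in front of the work surface, level with it; the furniture and walls round the work are solid. World frame = base frame: x ahead of the robot, y to its left, z up, the work surface at z = 0. Lengths are in mm, angles in rad, forces in N, time in s.
With the tool pointing down it reaches from about 275 to 750 mm from the base axis. Payload 10.2 kg.
Tool frame: the origin (TCP) lies at the very end of the fingers, on their centre line; the grasp point (between the pads) lies 19 mm behind it (ctrl.pinch_z is the distance from the TCP to the grasp point, in mm); y points along the fingers, z is the direction in which the jaws open and shut, and the axes are right-handed (so a half turn about y gives the same grasp; the last joint's range is limited). The gripper opens to 85 mm and grips with 20 to 120 N. Pads are 22 mm wide; open, the fingers measure 114 mm over their backs; the gripper's body (76 mm by 85 mm) begins 54 mm behind the grasp point. The pads swing forward as they close: fully open they stand 13 mm farther back than shut.
Start: joints at [0.949, 0.313, 1.498, -0, 1.331, -0.223], TCP at [203.877, 483.803, 202.294] pointing down, gripper open.
Joint ranges: [-2.94, 2.94], [-0.97, 2.17], [0.19, 2.56], [-1.23, 4.37], [0.02, 3.11], [-2.88, 2.88]. Speed limits (rad/s): [2.39, 2.39, 3.01, 3.14, 3.14, 3.14].

### API

Orientations are given as a unit quaternion [w, x, y, z].
In Python, from rig import sense, eyes, ctrl gives the robot as it stands. The module is installed in compiled form; this text tells all that it offers.
- The arm moves only by the shell command python3 -m handwheel 'ROWS' [FORCE]. ROWS is JSON, a list of rows, each an object of numbers: "grip": the finger opening in mm, from 0 to 85.4; "tx", "ty", "tz": the shift along the tool's x, y, z in mm; "wx", "wy", "wz": the turn, a rotation vector about the tool's x, y, z in rad. In form: [{"grip": .., "tx": .., "ty": .., "tz": .., "wx": .., "wy": .., "wz": ..}, ...]. A call has 1 to 10 rows; each row shifts and turns the commanded pose from where the row before left it, along the tool's axes as they then stand; what a row does not reach is not made up. A row lasts 1/12 s, in which the tool goes at most 41.7 mm and 7.16 degrees, less where a joint would pass 70% of its speed; a pose out of reach is approached as far as the arm can. A call is refused whole if a number of a shift passes 41.7 or a number of a turn 0.125, either way. A call with a gripper value outside its range is refused whole. The fingers move at their own pace and stop on an object; FORCE is the grip in N (left out, the last holds). Time passes only in rows, so rows that do not move let the fingers close. It gives the time, the measured TCP pose, the force and the opening at its end, in the units of the state.
- sense(): the state, without advancing time (a new reading comes with each control period).
- eyes.capture(name): name is "scene" or "top"; returns a dict with "pixels" (384x512x3 uint8, red, green, blue), "mtx" (3x3 intrinsics, pixels), "R" (3x3) and "t" (3): a world point X has camera coordinates R X + t. Camera axes: x right, y down, z forward; pixel columns grow to the right and rows downward; lengths in mm; the calibration is good to about 2 mm. A picture is of the moment at which its call begins. There is no depth.
- ctrl.finish_job(): hands the job in, once; it reports no verdict.
The state is a dict: "time_s": time; "joints": joint angles; "dq": joint speeds; "tau": joint torques, N m; "eef_pos": TCP position; "ee_rot": TCP orientation; "force": force on the tool from outside, world axes, zero at the start; "wrist_torque": the same for the moment, N m; "grip_width": opening from 0.0 (shut) to 1.0 (fully open).
Only numpy, scipy, OpenCV 4.12 (cv2) and the standard library are available. Lean on these libraries where they do the work, as an engineer would, in place of code of your own. Each camera call takes 0.05 s, during which the arm holds its last target.

## Working session

There is one attempt and no reset: what is moved stays moved. The work goes in short steps, Python scripts to look and compute and a shell command to move; the robot and the scene stay as the last step left them, time stands still between calls to the robot, and variables do not carry over. Pictures are saved under pics/ and viewed, and the job is handed in when it is done.

```bash
mkdir -p pics; python3 - <<'E'
from rig import sense, eyes, ctrl
import cv2
s=sense()
for k,v in s.items(): print(k,v)
print(ctrl.pinch_z)
for n in("scene","top"):
    c=eyes.capture(n); cv2.imwrite(f"pics/{n}0.png",c["pixels"][:,:,::-1]); print(n,c["mtx"].tolist(),c["R"].round(4).tolist(),c["t"].round(1).tolist())
E
```

```text
time_s 0.0
joints [ 9.48595835e-01  3.13432569e-01  1.49845064e+00  1.20434399e-06
  1.33100049e+00 -2.23436524e-01]
dq [ 6.62277722e-05 -2.29305957e-03  1.69391915e-04  1.17645504e-03
  3.50044449e-04 -3.56392455e-04]
tau [-8.59281117e-04 -4.12264037e+01 -2.59742332e+01 -1.88239810e-04
  4.08020351e-03 -5.91298743e-06]
eef_pos [203.6965459  483.54802084 201.73891844]
ee_rot [-0.69268216  0.69351433 -0.14023986  0.13986451]
force [ 0.22183668 -0.7272593   0.45538128]
wrist_torque [-0.02473018  0.01141828 -0.02174222]
grip_width 0.9973539902731221
18.700000000000003
scene [[469.5357660881287, 0.0, 260.7897060106545], [0.0, 469.5357660881287, 193.11837300769633], [0.0, 0.0, 1.0]] [[-0.7923, -0.6099, -0.0139], [-0.512, 0.6771, -0.5285], [0.3317, -0.4116, -0.8488]] [574.0, 289.8, 906.8]
top [[448.9768884299288, 0.0, 267.1961848185899], [0.0, 448.9768884299288, 192.57783990606367], [0.0, 0.0, 1.0]] [[0.0042, -1.0, 0.0079], [-0.9964, -0.0049, -0.0848], [0.0848, -0.0075, -0.9964]] [123.7, 630.4, 1168.5]
```

View pics/scene0.png

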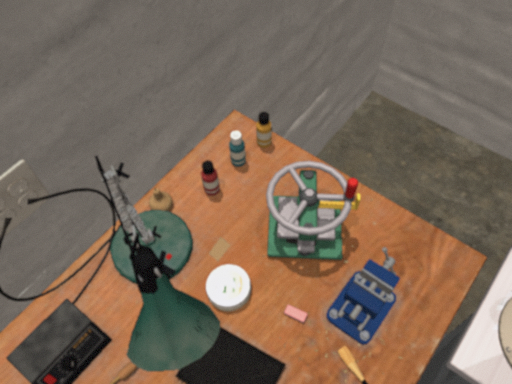

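View pics/top0.png

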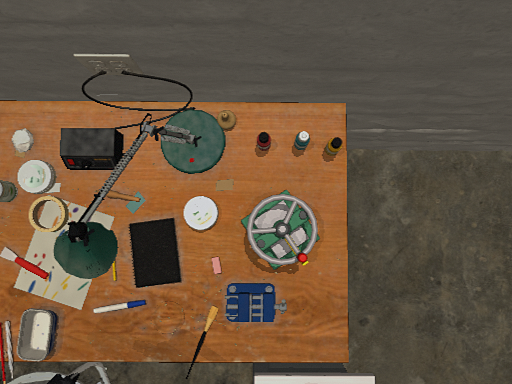

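```bash
cat > h.py <<'E'
import numpy as np, cv2
from scipy.spatial.transform import Rotation as Ro
from rig import sense, eyes, ctrl
def ray(c,u,v,z):
    d=c["R"].T@np.linalg.solve(c["mtx"],[u,v,1.]); o=-c["R"].T@c["t"]
    return o+d*(z-o[2])/d[2]
def proj(c,X):
    p=c["R"]@np.asarray(X,float)+c["t"]; q=c["mtx"]@p; return q[:2]/q[2]
def red(c):
    h=cv2.cvtColor(c["pixels"],cv2.COLOR_RGB2HSV)
    return ((h[...,0]<6)|(h[...,0]>174))&(h[...,1]>180)&(h[...,2]>90)
E
python3 - <<'E'
from h import *
for n,(r0,r1,c0,c1) in (("scene",(150,270,250,380)),("top",(180,280,230,330))):
    c=eyes.capture(n)
    im=cv2.resize(c["pixels"][r0:r1,c0:c1,::-1],None,fx=5,fy=5,interpolation=cv2.INTER_CUBIC)
    cv2.imwrite(f"pics/{n}z.png",im)
    m=red(c); m2=np.zeros_like(m);m2[r0:r1,c0:c1]=m[r0:r1,c0:c1]
    k,lab,st,ce=cv2.connectedComponentsWithStats(m2.astype(np.uint8))
    for i in range(1,k): print(n,st[i],ce[i],ray(c,*ce[i],190 if n=="top" else 176))
E
```

```text
scene [346 178  12  20 156] [351.28205128 186.94871795] [468.42299797  46.23837673 176.        ]
top [298 253   9   9  64] [301.953125 257.171875] [469.21846321  48.33307596 190.        ]
```

```bash
ls pics
```

```text
scene0.png
scenez.png
top0.png
topz.png
```

View pics/topz.png

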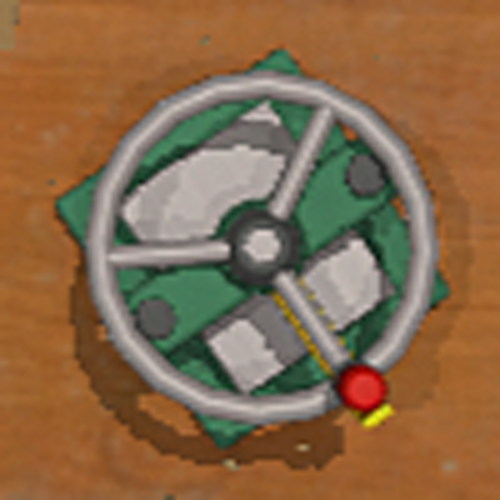

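View pics/scenez.png

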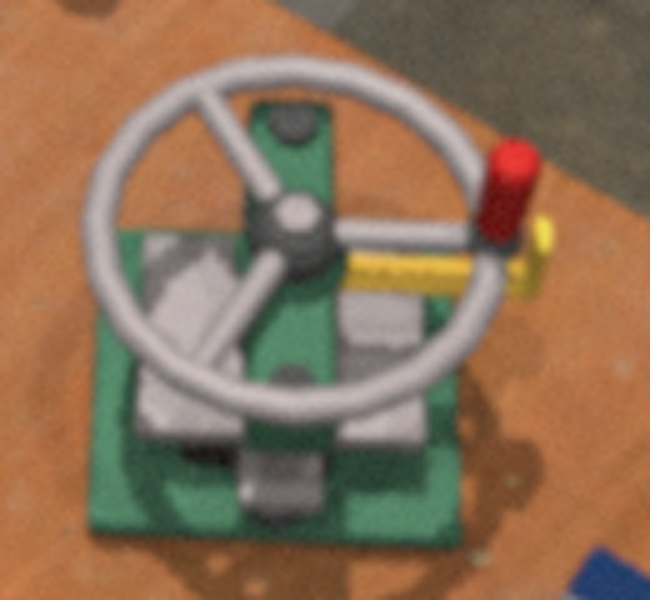

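```bash
python3 - <<'E'
from h import *
T=eyes.capture("top");S=eyes.capture("scene")
print(ray(T,282.2,228.4,155),ray(T,282.2,229.1,141),ray(S,309.3,191.6,155),ray(S,309,197,140))
print("ptr",ray(T,230+376/5-.4,180+414/5-.4,147),ray(S,250+542/5-.4,150+228/5-.4,147))
s=sense();w,x,y,z=s["ee_rot"];print(Ro.from_quat([x,y,z,w]).as_matrix().round(3),s["time_s"])
# green parts/vise etc.
for n,u,v,h in(("pot",200,212,32),("eraser",216,265,12),("viceTL",227,283,120),("viceTR",274,283,120),("jaw handle",283,304,60),("wheel",282,229,140),("red",263,135,105),("teal",302,133,105),("yel",334,140,105)): print(n,ray(T,u,v,h).round())
E
```

```text
[534.28659808  91.80827378 155.        ] [532.6961632   91.22943746 141.        ] [532.37120107  91.1803185  155.        ] [530.17237965  93.47379449 140.        ]
ptr [454.52004906  37.98272255 147.        ] [454.22493508  36.22022846 147.        ]
[[ 0.922 -0.     0.388]
 [-0.388 -0.     0.922]
 [-0.    -1.    -0.   ]] 0.3
pot [577. 303.  32.]
eraser [437. 262.  12.]
viceTL [403. 223. 120.]
viceTR [403. 110. 120.]
jaw handle [344.  86.  60.]
wheel [533.  92. 140.]
red [768. 138. 105.]
teal [774.  40. 105.]
yel [757. -40. 105.]
```

```bash
python3 -m handwheel '[{"grip":0,"tx":19,"tz":-25.3,"ty":-3.3},{"grip":0,"tx":19,"tz":-25.3,"ty":-3.3},{"grip":0,"tx":19,"tz":-25.3,"ty":-3.3},{"grip":0,"tx":19,"tz":-25.3,"ty":-3.3},{"grip":0,"tx":19,"tz":-25.3,"ty":-3.3},{"grip":0,"tx":19,"tz":-25.3,"ty":-3.3},{"grip":0,"tx":28,"tz":-20.7},{"grip":0,"tx":28,"tz":-20.7},{"grip":0,"tx":28,"tz":-20.7},{"grip":0,"tx":28,"tz":-20.7}]' 20
cat >> h.py <<'E'
HUB=np.array([532.5,91.5]); TH0=np.radians(214.8)
def st():
    s=sense();w,x,y,z=s["ee_rot"];R=Ro.from_quat([x,y,z,w]).as_matrix();return s,R
def to(x,y,z=None,yaw=None):
    s,R=st();p=s["eef_pos"];d=np.array([x,y,p[2] if z is None else z])-p
    print("pos",p.round(1),"F",s["force"].round(1),"t",round(s["time_s"],2),"grip",round(s["grip_width"],3),"xhead",np.degrees(np.arctan2(R[1,0],R[0,0])).round(2),"down",R[:,1].round(3),"j",s["joints"].round(2))
    print("tool shift",(R.T@d).round(1))
E
python3 -c "
from h import *
to(435,85,200)"
```

```text
pos [203.8 483.7 202.1] F [-0.1  0.3 -0.8] t 0.3 grip 0.999 xhead -22.85 down [-0. -0. -1.] j [ 0.95  0.31  1.5   0.    1.33 -0.22]
tool shift [ 367.9    2.2 -277.7]invalid input
```

```bash
python3 -m handwheel '[{"grip":0,"tx":19,"ty":-3.3,"tz":-25.3,"wx":0,"wy":0,"wz":0},{"grip":0,"tx":19,"ty":-3.3,"tz":-25.3,"wx":0,"wy":0,"wz":0},{"grip":0,"tx":19,"ty":-3.3,"tz":-25.3,"wx":0,"wy":0,"wz":0},{"grip":0,"tx":19,"ty":-3.3,"tz":-25.3,"wx":0,"wy":0,"wz":0},{"grip":0,"tx":19,"ty":-3.3,"tz":-25.3,"wx":0,"wy":0,"wz":0},{"grip":0,"tx":19,"ty":-3.3,"tz":-25.3,"wx":0,"wy":0,"wz":0},{"grip":0,"tx":28,"ty":0,"tz":-20.7,"wx":0,"wy":0,"wz":0},{"grip":0,"tx":28,"ty":0,"tz":-20.7,"wx":0,"wy":0,"wz":0},{"grip":0,"tx":28,"ty":0,"tz":-20.7,"wx":0,"wy":0,"wz":0},{"grip":0,"tx":28,"ty":0,"tz":-20.7,"wx":0,"wy":0,"wz":0}]' 20
python3 -c "
from h import *
to(435,85,220)"
```

```text
time_s: 1.13
eef_pos: [321.5, 178.3, 222.3]
ee_rot: [0.693, -0.693, 0.14, -0.14]
force: [0.4, 1.5, -0.6]
grip_width: -0.001
pos [321.5 178.3 222.3] F [ 0.4  1.5 -0.6] t 1.13 grip -0.001 xhead -22.84 down [ 0.001  0.    -1.   ] j [ 0.18 -0.06  1.88  0.    1.33 -0.99]
tool shift [140.9   2.4 -42. ]
```

```bash
python3 -m handwheel '[{"grip":0,"tx":28,"ty":0,"tz":-8.4,"wx":0,"wy":0,"wz":0},{"grip":0,"tx":28,"ty":0,"tz":-8.4,"wx":0,"wy":0,"wz":0},{"grip":0,"tx":28,"ty":0,"tz":-8.4,"wx":0,"wy":0,"wz":0},{"grip":0,"tx":28,"ty":0,"tz":-8.4,"wx":0,"wy":0,"wz":0},{"grip":0,"tx":28,"ty":0,"tz":-8.4,"wx":0,"wy":0,"wz":0},{"grip":0,"tx":0,"ty":0,"tz":0,"wx":0,"wy":0.113,"wz":0},{"grip":0,"tx":0,"ty":0,"tz":0,"wx":0,"wy":0.113,"wz":0},{"grip":0,"tx":0,"ty":0,"tz":0,"wx":0,"wy":0.113,"wz":0},{"grip":0,"tx":0,"ty":0,"tz":0,"wx":0,"wy":0.113,"wz":0},{"grip":0,"tx":0,"ty":0,"tz":0,"wx":0,"wy":0.113,"wz":0}]'
python3 - <<'E'
from h import *
for n in ("scene","top"):
    c=eyes.capture(n); im=c["pixels"].copy()
    p=st()[0]["eef_pos"]; cv2.circle(im,tuple(int(round(a)) for a in proj(c,p)),2,(0,255,255),-1)
    o=(230,130) if n=="scene" else (210,150)
    cv2.imwrite(f"pics/{n}1.png",cv2.resize(im[o[1]:o[1]+150,o[0]:o[0]+150,::-1],None,fx=4,fy=4))
h=HUB+78*np.array([np.cos(TH0),np.sin(TH0)]); t=np.array([-np.sin(TH0),np.cos(TH0)])
q=h-34*t; print("handle",h,"start",q)
to(*q,162)
E
```

```text
time_s: 1.97
eef_pos: [433.7, 86.7, 222.0]
ee_rot: [-0.626, 0.626, -0.33, 0.329]
force: [-0.3, 0.7, 0.5]
grip_width: 0.0
handle [468.45036169  46.98434172] start [449.04610039  74.90341483]
pos [433.7  86.8 222.1] F [-0.5 -0.2  0.2] t 2.07 grip 0.001 xhead -55.29 down [-0. -0. -1.] j [-0.07  0.11  1.69 -0.    1.33 -0.67]
tool shift [18.5 60.1  5.8]
```

View pics/scene1.png

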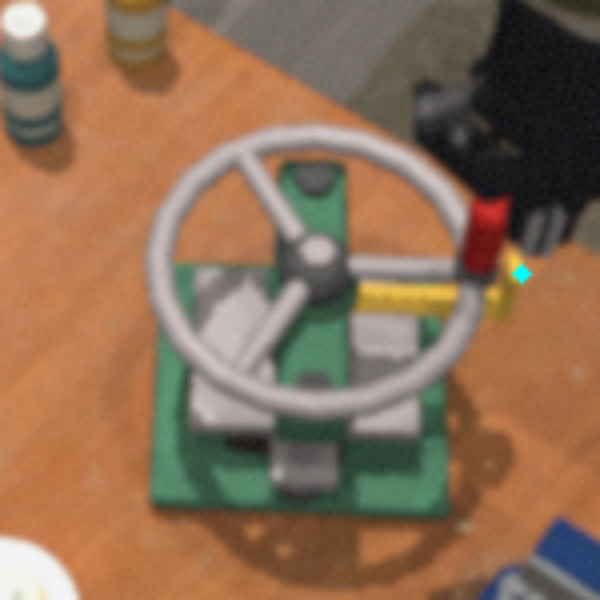

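View pics/top1.png

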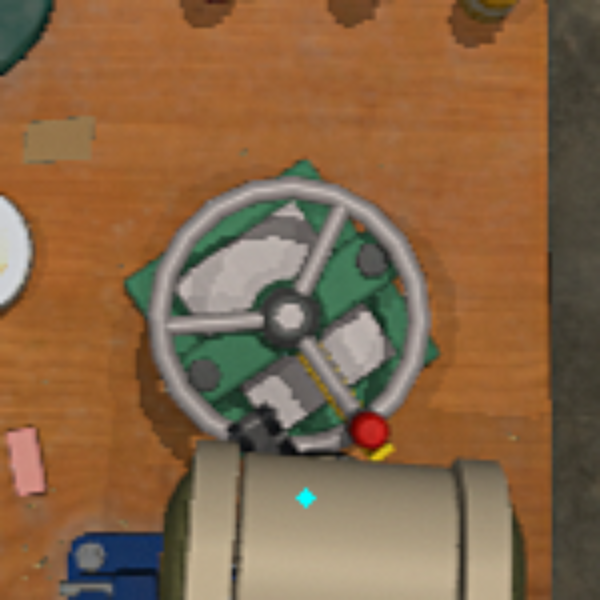

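```bash
python3 - <<'E'
from h import *
c=eyes.capture("scene"); im=c["pixels"].copy()
s,R=st();p=s["eef_pos"]
im=cv2.resize(im[130:220,310:400],None,fx=7,fy=7,interpolation=cv2.INTER_CUBIC)
def P(X): a=(proj(c,X)-[310,130]+.5)*7; return tuple(int(round(v)) for v in a)
cs=[(11,14),(11,-14),(-11,-14),(-11,14)]
for h in(0,-30):
    q=[P(p+R@np.array([a,h,b])) for a,b in cs]
    cv2.polylines(im,[np.array(q)],True,(0,255,255),1)
cv2.imwrite("pics/s2.png",im[:,:,::-1])
E
```

```text
(no output)
```

View pics/s2.png

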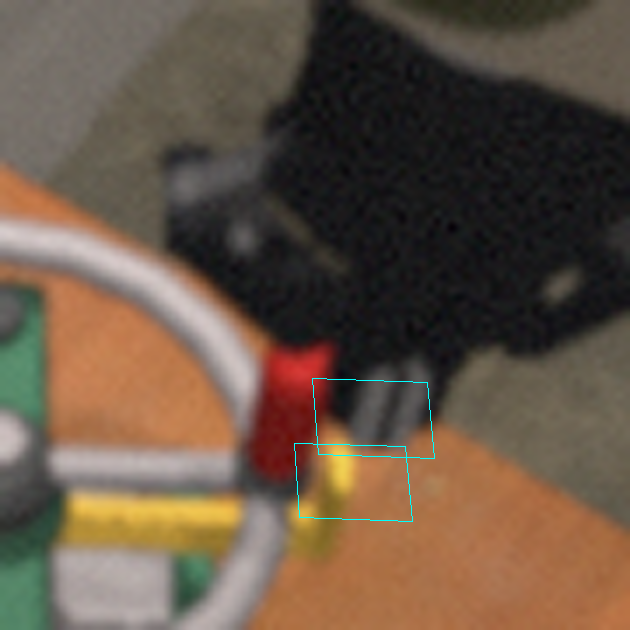

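```bash
python3 - <<'E'
from h import *
c=eyes.capture("scene"); im=c["pixels"].copy(); b=cv2.imread("pics/scene0.png")[:,:,::-1]
d=np.abs(im.astype(int)-b).sum(2).clip(0,255).astype(np.uint8)
o=np.hstack([cv2.resize(d[150:210,340:400],None,fx=6,fy=6,interpolation=cv2.INTER_NEAREST),cv2.resize(cv2.cvtColor(im,cv2.COLOR_RGB2GRAY)[150:210,340:400],None,fx=6,fy=6,interpolation=cv2.INTER_NEAREST)])
cv2.imwrite("pics/d.png",o)
s,R=st();p=s["eef_pos"]
for a in(-11,11): print(proj(c,p+R@[a,0,0]),proj(c,p+R@[a,-30,0]))
E
```

```text
[360.26883948 203.67833219] [363.20944049 194.65388382]
[359.44549001 193.00073983] [362.31780317 183.76906477]
```

View pics/d.png

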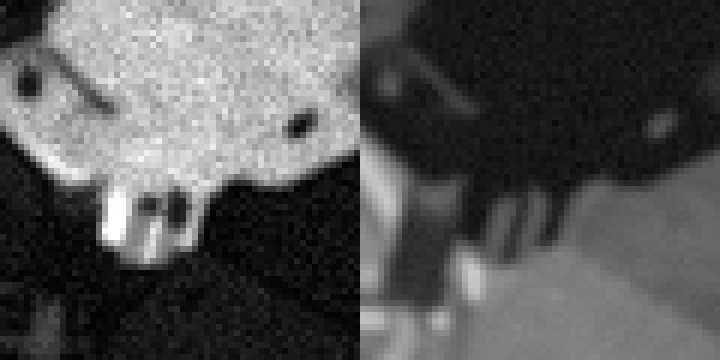

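```bash
python3 -m handwheel '[{"grip":0,"tx":-6,"ty":15,"tz":-8,"wx":0,"wy":0,"wz":0},{"grip":0,"tx":0,"ty":15,"tz":0,"wx":0,"wy":0,"wz":0},{"grip":0,"tx":0,"ty":15,"tz":0,"wx":0,"wy":0,"wz":0},{"grip":0,"tx":0,"ty":15,"tz":0,"wx":0,"wy":0,"wz":0},{"grip":0,"tx":0,"ty":0,"tz":0,"wx":0,"wy":0,"wz":0}]'
cat >> h.py <<'E'
def look(tag,box=(320,140,90,90),f=6):
    c=eyes.capture("scene"); im=c["pixels"].copy(); b=cv2.imread("pics/scene0.png")[:,:,::-1]
    d=np.abs(im.astype(int)-b).sum(2).clip(0,255).astype(np.uint8)
    s,R=st();p=s["eef_pos"];x,y,w,h=box
    a=cv2.resize(im[y:y+h,x:x+w],None,fx=f,fy=f,interpolation=cv2.INTER_CUBIC)
    def P(X): q=(proj(c,X)-[x,y]+.5)*f; return tuple(int(round(v)) for v in q)
    for hh in(0,-30):
        q=[P(p+R@np.array([i,hh,j])) for i,j in[(11,14),(11,-14),(-11,-14),(-11,14)]]
        cv2.polylines(a,[np.array(q)],True,(0,255,255),1)
    cv2.imwrite(f"pics/{tag}.png",a[:,:,::-1])
E
python3 -c "
from h import *
look('l3');to(430,82)"
```

```text
time_s: 2.58
eef_pos: [422.4, 87.2, 159.9]
ee_rot: [-0.626, 0.628, -0.328, 0.325]
force: [0.4, -0.3, -0.7]
grip_width: 0.0
pos [423.1  87.2 161.4] F [ 0.3 -0.2  0.4] t 2.63 grip -0.0 xhead -55.09 down [-0.002  0.    -1.   ] j [-0.07  0.15  1.82 -0.    1.18 -0.68]
tool shift [ 8.2 -0.   2.7]
```

View pics/l3.png

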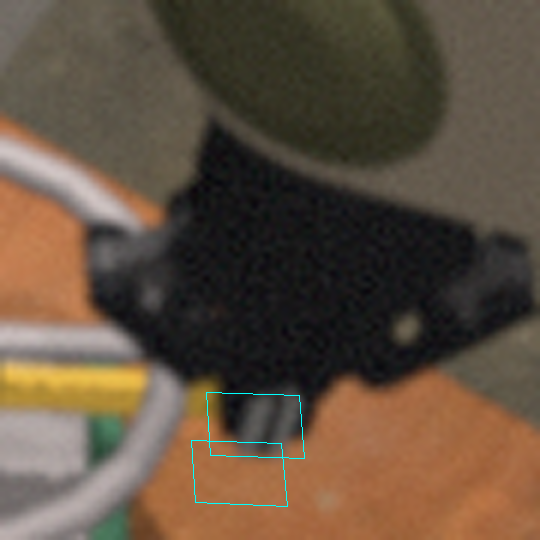

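```bash
python3 -m handwheel '[{"grip":0,"tx":0,"ty":0,"tz":0,"wx":0,"wy":-0.12,"wz":0},{"grip":0,"tx":0,"ty":0,"tz":0,"wx":0,"wy":-0.12,"wz":0},{"grip":0,"tx":0,"ty":0,"tz":0,"wx":0,"wy":-0.12,"wz":0},{"grip":0,"tx":0,"ty":0,"tz":0,"wx":0,"wy":-0.12,"wz":0},{"grip":0,"tx":0,"ty":0,"tz":0,"wx":0,"wy":-0.12,"wz":0},{"grip":0,"tx":0,"ty":0,"tz":0,"wx":0,"wy":-0.12,"wz":0},{"grip":0,"tx":0,"ty":0,"tz":0,"wx":0,"wy":-0.12,"wz":0},{"grip":0,"tx":0,"ty":0,"tz":0,"wx":0,"wy":-0.12,"wz":0},{"grip":0,"tx":0,"ty":0,"tz":0,"wx":0,"wy":-0.12,"wz":0},{"grip":0,"tx":0,"ty":0,"tz":0,"wx":0,"wy":-0.12,"wz":0}]'
python3 -c "
from h import *
look('l4');to(430,82)"
```

```text
time_s: 3.47
eef_pos: [424.3, 87.1, 163.3]
ee_rot: [-0.702, 0.702, 0.087, -0.085]
force: [-0.8, -0.3, 0.4]
grip_width: 0.002
pos [424.3  87.1 163.2] F [-0.5  0.2 -0.8] t 3.52 grip -0.001 xhead 14.38 down [ 0.002 -0.    -1.   ] j [-0.07  0.15  1.82 -0.    1.18 -1.89]
tool shift [ 4.2  0.  -6.4]
```

View pics/l4.png

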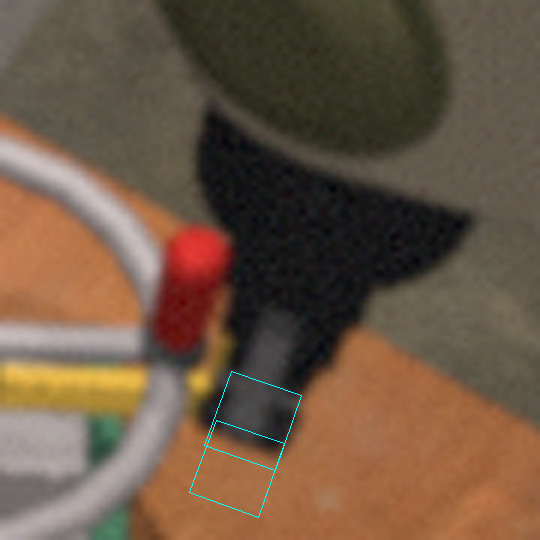

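```bash
python3 -m handwheel '[{"grip":0,"tx":0,"ty":0,"tz":0,"wx":0,"wy":0.12,"wz":0},{"grip":0,"tx":0,"ty":0,"tz":0,"wx":0,"wy":0.12,"wz":0},{"grip":0,"tx":0,"ty":0,"tz":0,"wx":0,"wy":0.12,"wz":0},{"grip":0,"tx":0,"ty":0,"tz":0,"wx":0,"wy":0.12,"wz":0},{"grip":0,"tx":0,"ty":0,"tz":0,"wx":0,"wy":0.12,"wz":0},{"grip":0,"tx":0,"ty":0,"tz":0,"wx":0,"wy":0.12,"wz":0},{"grip":0,"tx":0,"ty":0,"tz":0,"wx":0,"wy":0.12,"wz":0},{"grip":0,"tx":0,"ty":0,"tz":0,"wx":0,"wy":0.12,"wz":0},{"grip":0,"tx":0,"ty":0,"tz":0,"wx":0,"wy":0.12,"wz":0},{"grip":0,"tx":0,"ty":0,"tz":0,"wx":0,"wy":0.12,"wz":0}]'
python3 - <<'E'
from h import *
h=HUB+78*np.array([np.cos(TH0),np.sin(TH0)]); t=np.array([-np.sin(TH0),np.cos(TH0)])
to(*(h-34*t),154)
c=eyes.capture("top"); im=c["pixels"].copy();s,R=st();p=s["eef_pos"]
for hh,col in((0,(0,255,255)),(-73,(255,0,255))):
  q=[proj(c,p+R@np.array([i,hh,j])).round().astype(int) for i,j in[(11,14),(11,-14),(-11,-14),(-11,14)]]
  cv2.polylines(im,[np.array(q)],True,col,1)
cv2.imwrite("pics/t5.png",cv2.resize(im[150:384,180:380,::-1],None,fx=2.5,fy=2.5))
E
```

```text
time_s: 4.35
eef_pos: [424.2, 87.1, 163.0]
ee_rot: [0.626, -0.625, 0.33, -0.33]
force: [-0.3, -1.1, 0.0]
grip_width: -0.0
pos [424.2  87.1 163. ] F [-0.3 -1.1  0. ] t 4.35 grip -0.0 xhead -55.65 down [ 0.001 -0.    -1.   ] j [-0.07  0.15  1.82 -0.    1.18 -0.67]
tool shift [24.1  9.1 13.6]
```

View pics/t5.png

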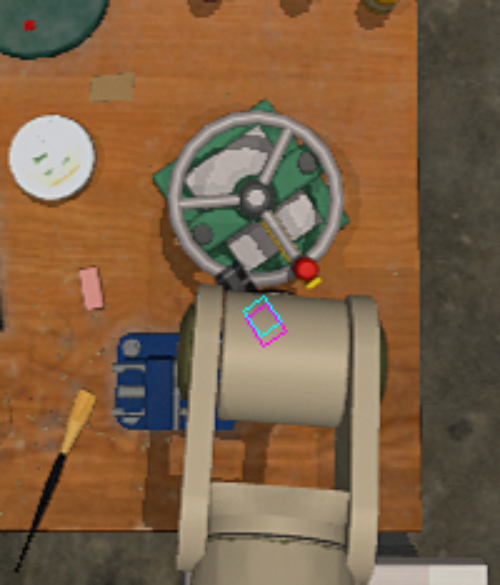

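```bash
python3 -m handwheel '[{"grip":0,"tx":8,"ty":3,"tz":4.5,"wx":0,"wy":0,"wz":0},{"grip":0,"tx":8,"ty":3,"tz":4.5,"wx":0,"wy":0,"wz":0},{"grip":0,"tx":8,"ty":3,"tz":4.5,"wx":0,"wy":0,"wz":0},{"grip":0,"tx":0,"ty":0,"tz":0,"wx":0,"wy":0,"wz":0},{"grip":0,"tx":0,"ty":0,"tz":0,"wx":0,"wy":0,"wz":0}]'
python3 -c "
from h import *
look('l6');to(449,74.9,154)"
```

```text
time_s: 4.82
eef_pos: [448.8, 74.8, 152.7]
ee_rot: [-0.626, 0.627, -0.328, 0.327]
force: [-0.6, 0.2, -0.3]
grip_width: -0.001
pos [448.6  75.  152.9] F [-0.7 -0.4  0.7] t 4.87 grip -0.001 xhead -55.2 down [-0.001  0.    -1.   ] j [-0.09  0.21  1.77  0.    1.16 -0.7 ]
tool shift [ 0.3 -1.1  0.3]
```

View pics/l6.png

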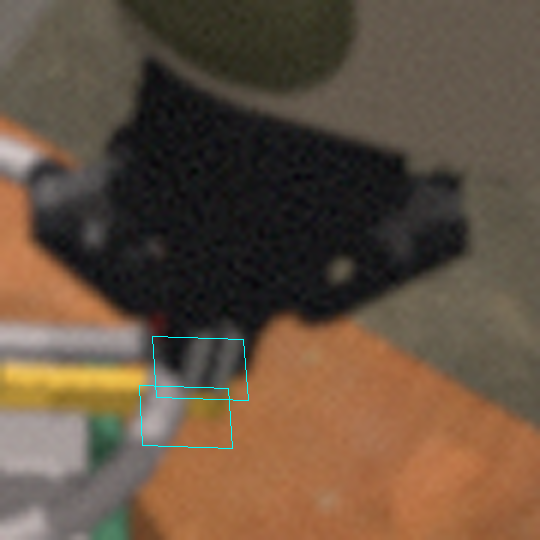

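```bash
python3 -m handwheel '[{"grip":0,"tx":0,"ty":2,"tz":0,"wx":0,"wy":0,"wz":0},{"grip":0,"tx":0,"ty":2,"tz":0,"wx":0,"wy":0,"wz":0},{"grip":0,"tx":0,"ty":2,"tz":0,"wx":0,"wy":0,"wz":0},{"grip":0,"tx":0,"ty":1,"tz":0,"wx":0,"wy":0,"wz":0},{"grip":0,"tx":0,"ty":0,"tz":0,"wx":0,"wy":0,"wz":0}]'
```

```text
time_s: 5.28
eef_pos: [448.3, 75.2, 145.8]
ee_rot: [-0.627, 0.627, -0.328, 0.327]
force: [-0.5, 1.2, 0.2]
grip_width: -0.002
```

```bash
python3 -m handwheel '[{"grip":0,"tx":0,"ty":2,"tz":0,"wx":0,"wy":0,"wz":0},{"grip":0,"tx":0,"ty":2,"tz":0,"wx":0,"wy":0,"wz":0},{"grip":0,"tx":0,"ty":2,"tz":0,"wx":0,"wy":0,"wz":0},{"grip":0,"tx":0,"ty":2,"tz":0,"wx":0,"wy":0,"wz":0},{"grip":0,"tx":0,"ty":0,"tz":0,"wx":0,"wy":0,"wz":0}]'
python3 -c "
from h import *
look('l7');to(449,74.9,138)"
```

```text
time_s: 5.7
eef_pos: [448.3, 75.2, 137.6]
ee_rot: [-0.626, 0.627, -0.328, 0.327]
force: [-0.4, 0.2, -0.2]
grip_width: 0.001
pos [448.4  75.1 137.9] F [-0.3 -0.3 -0.2] t 5.75 grip -0.001 xhead -55.22 down [-0.  0. -1.] j [-0.09  0.23  1.79 -0.    1.12 -0.7 ]
tool shift [ 0.5 -0.1  0.3]
```

View pics/l7.png

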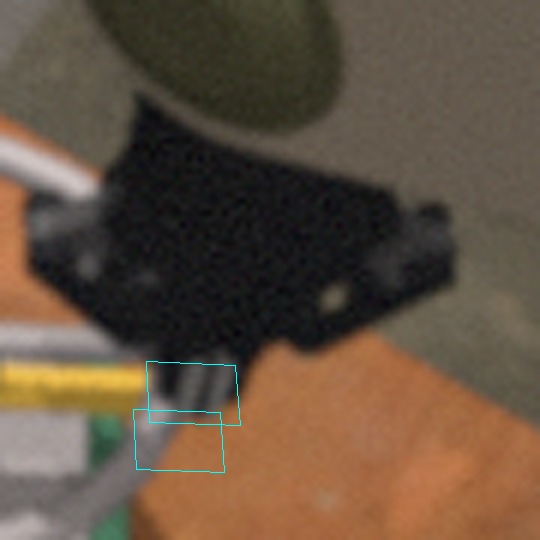

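```bash
python3 -m handwheel '[{"grip":0,"tx":-4,"ty":-15,"tz":0,"wx":0,"wy":0,"wz":0},{"grip":0,"tx":0,"ty":-15,"tz":0,"wx":0,"wy":0.1,"wz":0},{"grip":0,"tx":0,"ty":0,"tz":0,"wx":0,"wy":0.12,"wz":0},{"grip":0,"tx":0,"ty":0,"tz":0,"wx":0,"wy":0.12,"wz":0},{"grip":0,"tx":0,"ty":0,"tz":0,"wx":0,"wy":0.12,"wz":0},{"grip":0,"tx":0,"ty":0,"tz":0,"wx":0,"wy":0.12,"wz":0},{"grip":0,"tx":0,"ty":0,"tz":0,"wx":0,"wy":0.12,"wz":0},{"grip":0,"tx":0,"ty":0,"tz":0,"wx":0,"wy":0.12,"wz":0},{"grip":0,"tx":0,"ty":0,"tz":0,"wx":0,"wy":0.12,"wz":0},{"grip":0,"tx":0,"ty":0,"tz":0,"wx":0,"wy":0.12,"wz":0}]'
python3 -m handwheel '[{"grip":0,"tx":0,"ty":0,"tz":0,"wx":0,"wy":0.12,"wz":0},{"grip":0,"tx":0,"ty":0,"tz":0,"wx":0,"wy":0.12,"wz":0},{"grip":0,"tx":0,"ty":0,"tz":0,"wx":0,"wy":0.12,"wz":0},{"grip":0,"tx":0,"ty":0,"tz":0,"wx":0,"wy":0.12,"wz":0},{"grip":0,"tx":0,"ty":0,"tz":0,"wx":0,"wy":0.12,"wz":0},{"grip":0,"tx":0,"ty":0,"tz":0,"wx":0,"wy":0.12,"wz":0},{"grip":0,"tx":0,"ty":0,"tz":0,"wx":0,"wy":0.12,"wz":0},{"grip":0,"tx":0,"ty":0,"tz":0,"wx":0,"wy":0.12,"wz":0},{"grip":0,"tx":0,"ty":0,"tz":0,"wx":0,"wy":0.12,"wz":0},{"grip":0,"tx":0,"ty":0,"tz":0,"wx":0,"wy":0.12,"wz":0}]'
python3 -m handwheel '[{"grip":0,"tx":0,"ty":0,"tz":0,"wx":0,"wy":0.12,"wz":0},{"grip":0,"tx":0,"ty":0,"tz":0,"wx":0,"wy":0.12,"wz":0},{"grip":0,"tx":0,"ty":0,"tz":0,"wx":0,"wy":0.12,"wz":0},{"grip":0,"tx":0,"ty":0,"tz":0,"wx":0,"wy":0.12,"wz":0},{"grip":0,"tx":0,"ty":0,"tz":0,"wx":0,"wy":0.12,"wz":0},{"grip":0,"tx":0,"ty":0,"tz":0,"wx":0,"wy":0.12,"wz":0},{"grip":0,"tx":0,"ty":0,"tz":0,"wx":0,"wy":0.12,"wz":0},{"grip":0,"tx":0,"ty":0,"tz":0,"wx":0,"wy":0.04,"wz":0},{"grip":0,"tx":0,"ty":0,"tz":0,"wx":0,"wy":0,"wz":0}]'
python3 -c "
from h import *
to(449,74.9,138)"
```

```text
time_s: 6.58
eef_pos: [446.3, 78.4, 168.2]
ee_rot: [-0.373, 0.373, -0.601, 0.601]
force: [0.8, -0.6, 0.4]
grip_width: -0.002
time_s: 7.42
eef_pos: [446.3, 78.4, 168.2]
ee_rot: [-0.031, 0.031, 0.706, -0.706]
force: [-0.2, -0.7, -0.7]
grip_width: 0.0
time_s: 8.17
eef_pos: [446.3, 78.4, 168.2]
ee_rot: [-0.328, 0.328, 0.627, -0.627]
force: [0.2, -0.8, -0.6]
grip_width: -0.0
pos [446.3  78.4 168.2] F [ 0.2 -0.8 -0.6] t 8.17 grip -0.0 xhead 124.79 down [ 0.  0. -1.] j [-0.09  0.19  1.75  0.    1.2   2.45]
tool shift [-4.4 30.2 -0.2]
```

```bash
python3 -m handwheel '[{"grip":0,"tx":0,"ty":10,"tz":0,"wx":0,"wy":0,"wz":0},{"grip":0,"tx":0,"ty":10,"tz":0,"wx":0,"wy":0,"wz":0},{"grip":0,"tx":0,"ty":10,"tz":0,"wx":0,"wy":0,"wz":0},{"grip":0,"tx":-5,"ty":0,"tz":0,"wx":0,"wy":0,"wz":0},{"grip":0,"tx":-5,"ty":0,"tz":0,"wx":0,"wy":0,"wz":0},{"grip":0,"tx":-4,"ty":0,"tz":0,"wx":0,"wy":0,"wz":0},{"grip":0,"tx":0,"ty":0,"tz":0,"wx":0,"wy":0,"wz":0}]'
python3 -c "
from h import *
to(456,65.3,138)
look('l8')"
```

```text
time_s: 8.75
eef_pos: [455.1, 66.1, 138.7]
ee_rot: [-0.327, 0.328, 0.627, -0.627]
force: [-0.6, 0.1, 0.6]
grip_width: 0.001
pos [455.1  66.1 138.7] F [-0.6  0.1  0.6] t 8.75 grip 0.001 xhead 124.85 down [ 0.001 -0.    -1.   ] j [-0.11  0.23  1.78 -0.    1.13  2.42]
tool shift [-1.2  0.7 -0.2]
```

View pics/l8.png

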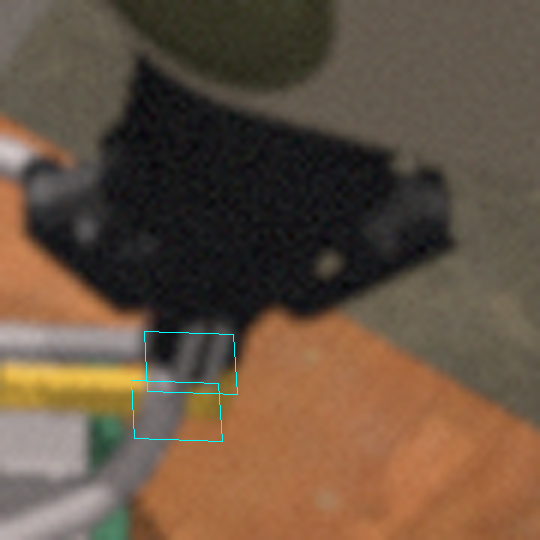

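```bash
python3 -m handwheel '[{"grip":0,"tx":-2,"ty":0,"tz":0,"wx":0,"wy":0,"wz":0},{"grip":0,"tx":-5.5,"ty":0,"tz":1.35,"wx":0,"wy":-0.07,"wz":0},{"grip":0,"tx":-5.5,"ty":0,"tz":1.35,"wx":0,"wy":-0.07,"wz":0},{"grip":0,"tx":-5.5,"ty":0,"tz":1.35,"wx":0,"wy":-0.07,"wz":0},{"grip":0,"tx":-5.5,"ty":0,"tz":1.35,"wx":0,"wy":-0.07,"wz":0}]'
cat >> h.py <<'E'
def wheel():
    # tool pose in the wheel frame if pushing with -x face
    s,R=st();p=s["eef_pos"];F=s["force"]
    for sg,nm in((-1,"-x"),(1,"+x")):
        t=sg*R[:2,0]; r=np.array([t[1],-t[0]]); v=p[:2]-HUB
        a=np.degrees(np.arctan2(r[1],r[0]))-np.degrees(TH0)
        print(nm,"turn",round(a%360,1),"radial",round(v@r,1),"tang",round(v@t,1),"Ft",round(F[:2]@t,1),"Fr",round(F[:2]@r,1),"Fz",round(F[2],1),"z",p[2].round(1),"j6",s["joints"][5].round(2),"t",round(s["time_s"],2))
def handle():
    c=eyes.capture("top"); m=red(c); m[:,:220]=0;m[:,345:]=0;m[:170]=0;m[290:]=0
    k,lab,stt,ce=cv2.connectedComponentsWithStats(m.astype(np.uint8))
    for i in range(1,k):
        if stt[i,4]>8:
            v=ray(c,*ce[i],196)[:2]-HUB; print("handle px",ce[i].round(1),"area",stt[i,4],"rad",np.hypot(*v).round(1),"turn",(np.degrees(np.arctan2(v[1],v[0])-TH0)%360).round(1))
E
python3 -c "
from h import *
wheel();handle();look('l9',(240,130,150,130),5)"
```

```text
time_s: 9.22
eef_pos: [465.5, 45.4, 138.4]
ee_rot: [-0.236, 0.235, 0.667, -0.667]
force: [-2.3, 2.5, 2.1]
grip_width: -0.001
-x turn 16.3 radial 78.0 tang -23.3 Ft -3.3 Fr -0.6 Fz 2.1 z 138.4 j6 2.09 t 9.22
+x turn 196.3 radial -78.0 tang 23.3 Ft 3.3 Fr 0.6 Fz 2.1 z 138.4 j6 2.09 t 9.22
```

View pics/l9.png

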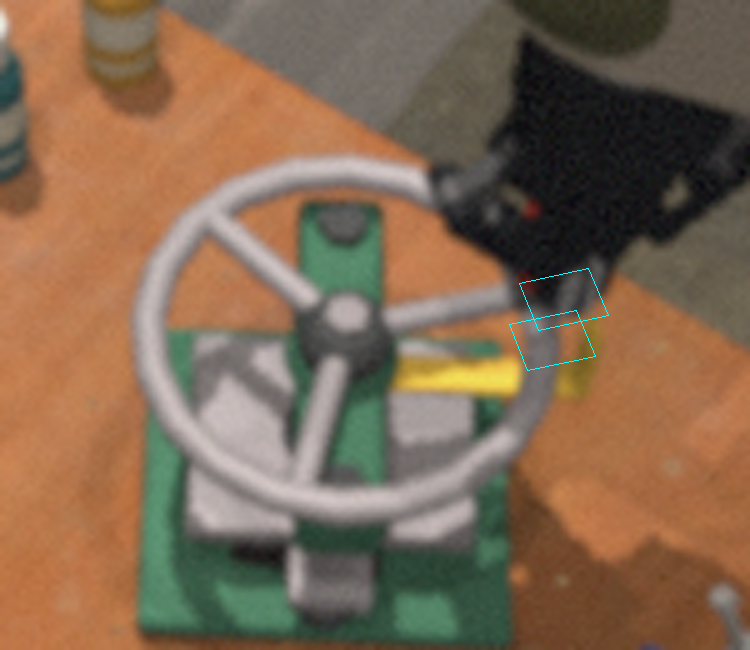

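```bash
python3 -m handwheel '[{"grip":0,"tx":-5.5,"ty":0,"tz":1.35,"wx":0,"wy":-0.07,"wz":0},{"grip":0,"tx":-5.5,"ty":0,"tz":1.35,"wx":0,"wy":-0.07,"wz":0},{"grip":0,"tx":-5.5,"ty":0,"tz":1.35,"wx":0,"wy":-0.07,"wz":0},{"grip":0,"tx":-5.5,"ty":0,"tz":1.35,"wx":0,"wy":-0.07,"wz":0},{"grip":0,"tx":-5.5,"ty":0,"tz":1.35,"wx":0,"wy":-0.07,"wz":0},{"grip":0,"tx":-5.5,"ty":0,"tz":1.35,"wx":0,"wy":-0.07,"wz":0},{"grip":0,"tx":-5.5,"ty":0,"tz":1.35,"wx":0,"wy":-0.07,"wz":0},{"grip":0,"tx":-5.5,"ty":0,"tz":1.35,"wx":0,"wy":-0.07,"wz":0},{"grip":0,"tx":-5.5,"ty":0,"tz":1.35,"wx":0,"wy":-0.07,"wz":0},{"grip":0,"tx":-5.5,"ty":0,"tz":1.35,"wx":0,"wy":-0.07,"wz":0}]'
python3 -c "
from h import *
wheel();handle()"
```

```text
time_s: 10.15
eef_pos: [510.9, 13.3, 138.2]
ee_rot: [-0.006, 0.007, -0.707, 0.707]
force: [-3.3, -3.3, 1.0]
grip_width: 0.001
-x turn 56.3 radial 77.8 tang -23.1 Ft -3.4 Fr 3.3 Fz 1.0 z 138.2 j6 1.35 t 10.15
+x turn 236.3 radial -77.8 tang 23.1 Ft 3.4 Fr -3.3 Fz 1.0 z 138.2 j6 1.35 t 10.15
```

```bash
python3 -m handwheel '[{"grip":0,"tx":-5.5,"ty":0,"tz":1.35,"wx":0,"wy":-0.07,"wz":0},{"grip":0,"tx":-5.5,"ty":0,"tz":1.35,"wx":0,"wy":-0.07,"wz":0},{"grip":0,"tx":-5.5,"ty":0,"tz":1.35,"wx":0,"wy":-0.07,"wz":0},{"grip":0,"tx":-5.5,"ty":0,"tz":1.35,"wx":0,"wy":-0.07,"wz":0},{"grip":0,"tx":-5.5,"ty":0,"tz":1.35,"wx":0,"wy":-0.07,"wz":0},{"grip":0,"tx":-5.5,"ty":0,"tz":1.35,"wx":0,"wy":-0.07,"wz":0},{"grip":0,"tx":-5.5,"ty":0,"tz":1.35,"wx":0,"wy":-0.07,"wz":0},{"grip":0,"tx":-5.5,"ty":0,"tz":1.35,"wx":0,"wy":-0.07,"wz":0},{"grip":0,"tx":-5.5,"ty":0,"tz":1.35,"wx":0,"wy":-0.07,"wz":0},{"grip":0,"tx":-5.5,"ty":0,"tz":1.35,"wx":0,"wy":-0.07,"wz":0}]'
python3 -c "
from h import *
wheel();handle();look('l10',(240,100,150,150),5)"
```

```text
time_s: 11.03
eef_pos: [566.5, 18.0, 138.1]
ee_rot: [-0.248, 0.248, -0.662, 0.663]
force: [-1.1, -4.9, 0.7]
grip_width: -0.003
-x turn 96.3 radial 77.8 tang -22.6 Ft -4.1 Fr 3.0 Fz 0.7 z 138.1 j6 0.68 t 11.03
+x turn 276.3 radial -77.8 tang 22.6 Ft 4.1 Fr -3.0 Fz 0.7 z 138.1 j6 0.68 t 11.03
```

View pics/l10.png

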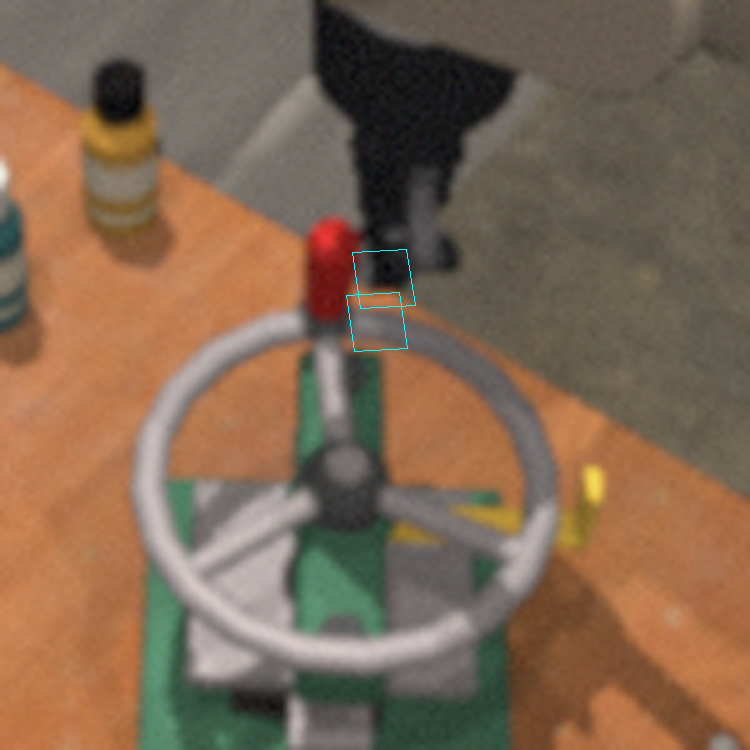

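```bash
python3 -m handwheel '[{"grip":0,"tx":-5.5,"ty":0,"tz":1.35,"wx":0,"wy":-0.07,"wz":0},{"grip":0,"tx":-5.5,"ty":0,"tz":1.35,"wx":0,"wy":-0.07,"wz":0},{"grip":0,"tx":-5.5,"ty":0,"tz":1.35,"wx":0,"wy":-0.07,"wz":0},{"grip":0,"tx":-5.5,"ty":0,"tz":1.35,"wx":0,"wy":-0.07,"wz":0},{"grip":0,"tx":-5.5,"ty":0,"tz":1.35,"wx":0,"wy":-0.07,"wz":0},{"grip":0,"tx":-5.5,"ty":0,"tz":1.35,"wx":0,"wy":-0.07,"wz":0},{"grip":0,"tx":-5.5,"ty":0,"tz":1.35,"wx":0,"wy":-0.07,"wz":0},{"grip":0,"tx":-5.5,"ty":0,"tz":1.35,"wx":0,"wy":-0.07,"wz":0},{"grip":0,"tx":-5.5,"ty":0,"tz":1.35,"wx":0,"wy":-0.07,"wz":0},{"grip":0,"tx":-5.5,"ty":0,"tz":1.35,"wx":0,"wy":-0.07,"wz":0}]'
python3 -c "
from h import *
wheel();handle()"
```

```text
time_s: 11.97
eef_pos: [605.6, 57.7, 138.1]
ee_rot: [-0.46, 0.46, -0.537, 0.538]
force: [0.8, -4.3, -1.3]
grip_width: -0.003
-x turn 136.3 radial 77.5 tang -22.1 Ft -4.2 Fr 1.5 Fz -1.3 z 138.1 j6 0.06 t 11.97
+x turn 316.3 radial -77.5 tang 22.1 Ft 4.2 Fr -1.5 Fz -1.3 z 138.1 j6 0.06 t 11.97
```

```bash
python3 -m handwheel '[{"grip":0,"tx":-5.5,"ty":0,"tz":1.35,"wx":0,"wy":-0.07,"wz":0},{"grip":0,"tx":-5.5,"ty":0,"tz":1.35,"wx":0,"wy":-0.07,"wz":0},{"grip":0,"tx":-5.5,"ty":0,"tz":1.35,"wx":0,"wy":-0.07,"wz":0},{"grip":0,"tx":-5.5,"ty":0,"tz":1.35,"wx":0,"wy":-0.07,"wz":0},{"grip":0,"tx":-5.5,"ty":0,"tz":1.35,"wx":0,"wy":-0.07,"wz":0},{"grip":0,"tx":-5.5,"ty":0,"tz":1.35,"wx":0,"wy":-0.07,"wz":0},{"grip":0,"tx":-5.5,"ty":0,"tz":1.35,"wx":0,"wy":-0.07,"wz":0},{"grip":0,"tx":-5.5,"ty":0,"tz":1.35,"wx":0,"wy":-0.07,"wz":0},{"grip":0,"tx":-5.5,"ty":0,"tz":1.35,"wx":0,"wy":-0.07,"wz":0},{"grip":0,"tx":-5.5,"ty":0,"tz":1.35,"wx":0,"wy":-0.07,"wz":0}]'
python3 -c "
from h import *
wheel();handle();look('l11',(240,100,150,150),5)"
```

```text
time_s: 12.85
eef_pos: [610.1, 113.4, 138.2]
ee_rot: [0.616, -0.616, 0.347, -0.348]
force: [3.4, -1.7, -1.0]
grip_width: 0.001
-x turn 176.4 radial 77.7 tang -21.5 Ft -3.2 Fr 2.0 Fz -1.0 z 138.2 j6 -0.55 t 12.85
+x turn 356.4 radial -77.7 tang 21.5 Ft 3.2 Fr -2.0 Fz -1.0 z 138.2 j6 -0.55 t 12.85
```

View pics/l11.png

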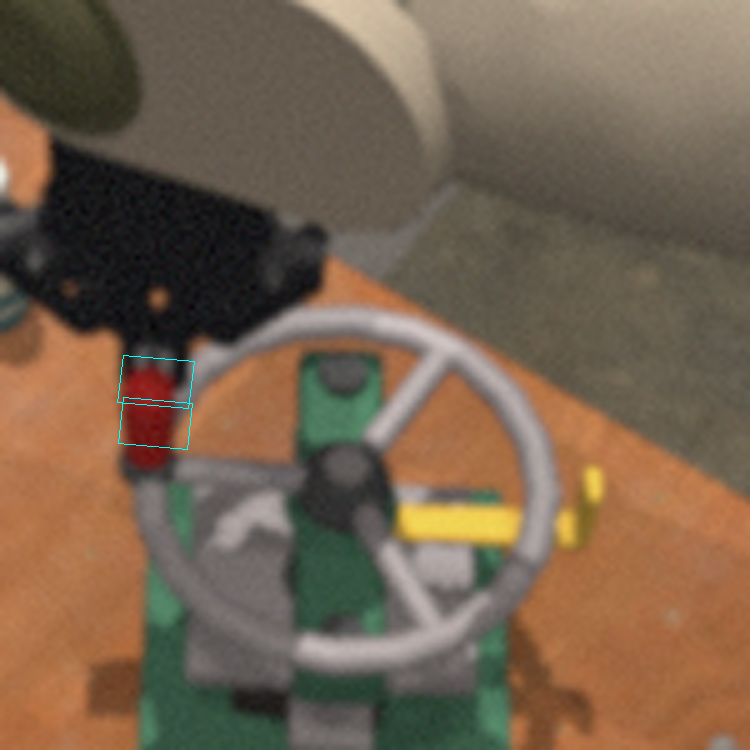

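```bash
python3 -m handwheel '[{"grip":0,"tx":-5.4,"ty":0,"tz":1.35,"wx":0,"wy":-0.07,"wz":0},{"grip":0,"tx":-5.4,"ty":0,"tz":1.35,"wx":0,"wy":-0.07,"wz":0},{"grip":0,"tx":-5.4,"ty":0,"tz":1.35,"wx":0,"wy":-0.07,"wz":0},{"grip":0,"tx":-5.4,"ty":0,"tz":1.35,"wx":0,"wy":-0.07,"wz":0},{"grip":0,"tx":-5.4,"ty":0,"tz":1.35,"wx":0,"wy":-0.07,"wz":0},{"grip":0,"tx":-5.4,"ty":0,"tz":1.35,"wx":0,"wy":-0.07,"wz":0},{"grip":0,"tx":-5.4,"ty":0,"tz":1.35,"wx":0,"wy":-0.07,"wz":0},{"grip":0,"tx":-5.4,"ty":0,"tz":1.35,"wx":0,"wy":-0.07,"wz":0},{"grip":0,"tx":-5.4,"ty":0,"tz":1.35,"wx":0,"wy":-0.07,"wz":0},{"grip":0,"tx":-5.4,"ty":0,"tz":1.35,"wx":0,"wy":-0.07,"wz":0}]'
python3 -c "
from h import *
wheel();handle()"
```

```text
time_s: 13.78
eef_pos: [578.4, 157.8, 138.2]
ee_rot: [0.698, -0.698, 0.115, -0.115]
force: [3.1, -1.8, -1.1]
grip_width: -0.004
-x turn 216.5 radial 77.5 tang -22.2 Ft -3.5 Fr -0.7 Fz -1.1 z 138.2 j6 -1.17 t 13.78
+x turn 36.5 radial -77.5 tang 22.2 Ft 3.5 Fr 0.7 Fz -1.1 z 138.2 j6 -1.17 t 13.78
```

```bash
python3 -m handwheel '[{"grip":0,"tx":-5.5,"ty":0,"tz":1.35,"wx":0,"wy":-0.07,"wz":0},{"grip":0,"tx":-5.5,"ty":0,"tz":1.35,"wx":0,"wy":-0.07,"wz":0},{"grip":0,"tx":-5.5,"ty":0,"tz":1.35,"wx":0,"wy":-0.07,"wz":0},{"grip":0,"tx":-5.5,"ty":0,"tz":1.35,"wx":0,"wy":-0.07,"wz":0},{"grip":0,"tx":-5.5,"ty":0,"tz":1.35,"wx":0,"wy":-0.07,"wz":0},{"grip":0,"tx":-5.5,"ty":0,"tz":1.35,"wx":0,"wy":-0.07,"wz":0},{"grip":0,"tx":-5.5,"ty":0,"tz":1.35,"wx":0,"wy":-0.07,"wz":0},{"grip":0,"tx":-5.5,"ty":0,"tz":1.35,"wx":0,"wy":-0.07,"wz":0},{"grip":0,"tx":-5.5,"ty":0,"tz":1.35,"wx":0,"wy":-0.07,"wz":0},{"grip":0,"tx":-5.5,"ty":0,"tz":1.35,"wx":0,"wy":-0.07,"wz":0}]'
python3 -c "
from h import *
wheel();handle();look('l12',(240,100,150,150),5)"
```

```text
time_s: 14.67
eef_pos: [524.6, 171.6, 138.3]
ee_rot: [0.695, -0.695, -0.132, 0.131]
force: [2.4, 0.5, -0.8]
grip_width: -0.002
-x turn 256.6 radial 77.4 tang -21.9 Ft -2.5 Fr -0.4 Fz -0.8 z 138.3 j6 -1.84 t 14.67
+x turn 76.6 radial -77.4 tang 21.9 Ft 2.5 Fr 0.4 Fz -0.8 z 138.3 j6 -1.84 t 14.67
```

View pics/l12.png

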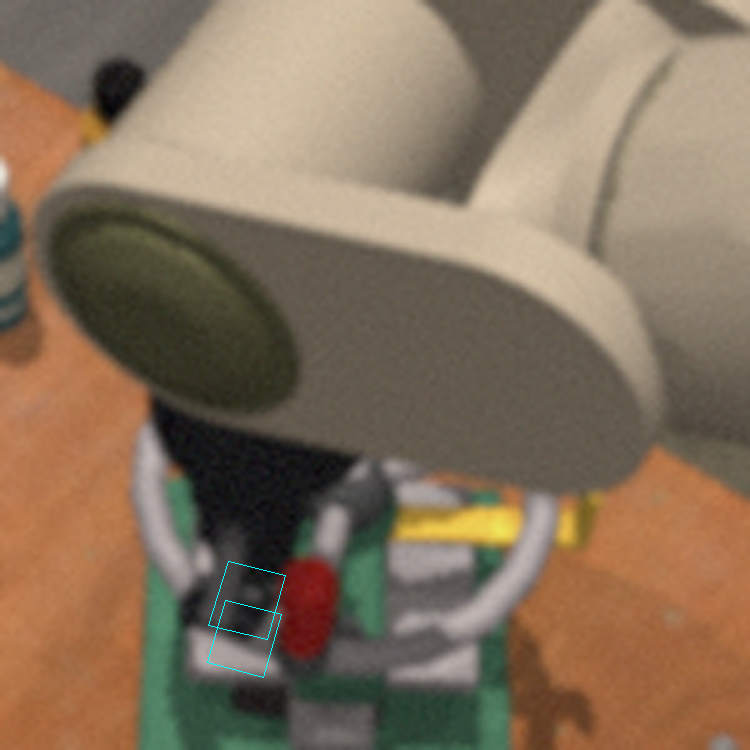

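```bash
python3 -m handwheel '[{"grip":0,"tx":-5.5,"ty":0,"tz":1.35,"wx":0,"wy":-0.07,"wz":0},{"grip":0,"tx":-5.5,"ty":0,"tz":1.35,"wx":0,"wy":-0.07,"wz":0},{"grip":0,"tx":-5.5,"ty":0,"tz":1.35,"wx":0,"wy":-0.07,"wz":0},{"grip":0,"tx":-5.5,"ty":0,"tz":1.35,"wx":0,"wy":-0.07,"wz":0},{"grip":0,"tx":-5.5,"ty":0,"tz":1.35,"wx":0,"wy":-0.07,"wz":0},{"grip":0,"tx":-5.5,"ty":0,"tz":1.35,"wx":0,"wy":-0.07,"wz":0},{"grip":0,"tx":-5.5,"ty":0,"tz":1.35,"wx":0,"wy":-0.07,"wz":0},{"grip":0,"tx":-5.5,"ty":0,"tz":1.35,"wx":0,"wy":-0.07,"wz":0},{"grip":0,"tx":0,"ty":0,"tz":0,"wx":0,"wy":0,"wz":0}]'
python3 -c "
from h import *
wheel()"
```

```text
time_s: 15.52
eef_pos: [482.8, 154.7, 138.3]
ee_rot: [0.632, -0.632, -0.318, 0.318]
force: [-0.3, -0.3, -0.2]
grip_width: 0.001
-x turn 288.6 radial 77.6 tang -21.1 Ft 0.4 Fr 0.0 Fz -0.2 z 138.3 j6 -2.43 t 15.52
+x turn 108.6 radial -77.6 tang 21.1 Ft -0.4 Fr -0.0 Fz -0.2 z 138.3 j6 -2.43 t 15.52
```

```bash
python3 -m handwheel '[{"grip":0,"tx":7,"ty":0,"tz":0,"wx":0,"wy":0,"wz":0},{"grip":0,"tx":8,"ty":-15,"tz":0,"wx":0,"wy":0,"wz":0},{"grip":0,"tx":0,"ty":-15,"tz":0,"wx":0,"wy":0.1,"wz":0},{"grip":0,"tx":0,"ty":0,"tz":0,"wx":0,"wy":0.12,"wz":0},{"grip":0,"tx":0,"ty":0,"tz":0,"wx":0,"wy":0.12,"wz":0},{"grip":0,"tx":0,"ty":0,"tz":0,"wx":0,"wy":0.12,"wz":0},{"grip":0,"tx":0,"ty":0,"tz":0,"wx":0,"wy":0.12,"wz":0},{"grip":0,"tx":0,"ty":0,"tz":0,"wx":0,"wy":0.12,"wz":0},{"grip":0,"tx":0,"ty":0,"tz":0,"wx":0,"wy":0.12,"wz":0},{"grip":0,"tx":0,"ty":0,"tz":0,"wx":0,"wy":0.12,"wz":0}]'
python3 -m handwheel '[{"grip":0,"tx":0,"ty":0,"tz":0,"wx":0,"wy":0.12,"wz":0},{"grip":0,"tx":0,"ty":0,"tz":0,"wx":0,"wy":0.12,"wz":0},{"grip":0,"tx":0,"ty":0,"tz":0,"wx":0,"wy":0.12,"wz":0},{"grip":0,"tx":0,"ty":0,"tz":0,"wx":0,"wy":0.12,"wz":0},{"grip":0,"tx":0,"ty":0,"tz":0,"wx":0,"wy":0.12,"wz":0},{"grip":0,"tx":0,"ty":0,"tz":0,"wx":0,"wy":0.12,"wz":0},{"grip":0,"tx":0,"ty":0,"tz":0,"wx":0,"wy":0.12,"wz":0},{"grip":0,"tx":0,"ty":0,"tz":0,"wx":0,"wy":0.12,"wz":0},{"grip":0,"tx":0,"ty":0,"tz":0,"wx":0,"wy":0.12,"wz":0},{"grip":0,"tx":0,"ty":0,"tz":0,"wx":0,"wy":0.12,"wz":0}]'
python3 -m handwheel '[{"grip":0,"tx":0,"ty":0,"tz":0,"wx":0,"wy":0.12,"wz":0},{"grip":0,"tx":0,"ty":0,"tz":0,"wx":0,"wy":0.12,"wz":0},{"grip":0,"tx":0,"ty":0,"tz":0,"wx":0,"wy":0.12,"wz":0},{"grip":0,"tx":0,"ty":0,"tz":0,"wx":0,"wy":0.12,"wz":0},{"grip":0,"tx":0,"ty":0,"tz":0,"wx":0,"wy":0.12,"wz":0},{"grip":0,"tx":0,"ty":0,"tz":0,"wx":0,"wy":0.12,"wz":0},{"grip":0,"tx":0,"ty":0,"tz":0,"wx":0,"wy":0.12,"wz":0},{"grip":0,"tx":0,"ty":0,"tz":0,"wx":0,"wy":0.12,"wz":0},{"grip":0,"tx":0,"ty":0,"tz":0,"wx":0,"wy":0.04,"wz":0},{"grip":0,"tx":0,"ty":0,"tz":0,"wx":0,"wy":0,"wz":0}]'
python3 -c "
from h import *
wheel();handle();look('l13',(240,100,150,150),5)"
```

```text
time_s: 16.35
eef_pos: [492.2, 167.6, 168.0]
ee_rot: [0.707, -0.707, 0.006, -0.005]
force: [-1.0, 0.2, 1.6]
grip_width: -0.002
time_s: 17.18
eef_pos: [492.2, 167.6, 168.0]
ee_rot: [-0.581, 0.581, -0.404, 0.403]
force: [0.5, -0.6, -0.0]
grip_width: -0.001
time_s: 18.02
eef_pos: [492.2, 167.5, 167.9]
ee_rot: [0.318, -0.318, 0.632, -0.632]
force: [0.6, -0.4, -0.4]
grip_width: 0.003
-x turn 108.6 radial -77.7 tang 37.0 Ft 0.0 Fr 0.7 Fz -0.4 z 167.9 j6 0.74 t 18.02
+x turn 288.6 radial 77.7 tang -37.0 Ft -0.0 Fr -0.7 Fz -0.4 z 167.9 j6 0.74 t 18.02
```

View pics/l13.png

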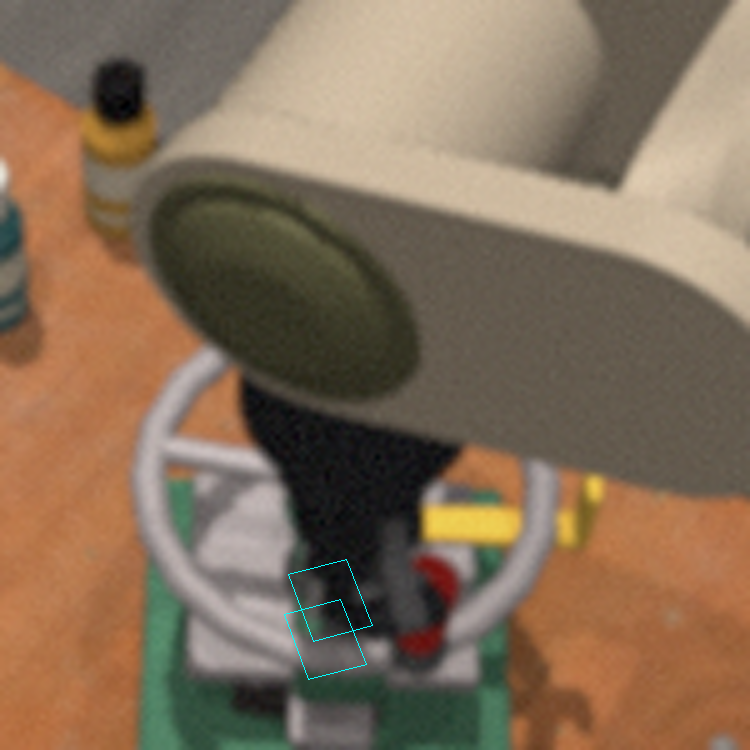

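```bash
python3 -m handwheel '[{"grip":0,"tx":0,"ty":10,"tz":0,"wx":0,"wy":0,"wz":0},{"grip":0,"tx":0,"ty":10,"tz":0,"wx":0,"wy":0,"wz":0},{"grip":0,"tx":0,"ty":10,"tz":0,"wx":0,"wy":0,"wz":0},{"grip":0,"tx":5,"ty":0,"tz":0,"wx":0,"wy":0,"wz":0},{"grip":0,"tx":5,"ty":0,"tz":0,"wx":0,"wy":0,"wz":0},{"grip":0,"tx":4,"ty":0,"tz":0,"wx":0,"wy":0,"wz":0},{"grip":0,"tx":0,"ty":0,"tz":0,"wx":0,"wy":0,"wz":0}]'
python3 -c "
from h import *
wheel()"
```

```text
time_s: 18.7
eef_pos: [483.4, 155.2, 138.5]
ee_rot: [-0.32, 0.319, -0.631, 0.631]
force: [0.3, 0.2, 0.0]
grip_width: -0.0
-x turn 108.9 radial -77.3 tang 22.2 Ft 0.4 Fr 0.1 Fz 0.0 z 138.5 j6 0.71 t 18.7
+x turn 288.9 radial 77.3 tang -22.2 Ft -0.4 Fr -0.1 Fz 0.0 z 138.5 j6 0.71 t 18.7
```

```bash
python3 -m handwheel '[{"grip":0,"tx":5.5,"ty":0,"tz":-1.35,"wx":0,"wy":-0.07,"wz":0},{"grip":0,"tx":5.5,"ty":0,"tz":-1.35,"wx":0,"wy":-0.07,"wz":0},{"grip":0,"tx":5.5,"ty":0,"tz":-1.35,"wx":0,"wy":-0.07,"wz":0},{"grip":0,"tx":5.5,"ty":0,"tz":-1.35,"wx":0,"wy":-0.07,"wz":0},{"grip":0,"tx":5.5,"ty":0,"tz":-1.35,"wx":0,"wy":-0.07,"wz":0},{"grip":0,"tx":5.5,"ty":0,"tz":-1.35,"wx":0,"wy":-0.07,"wz":0},{"grip":0,"tx":5.5,"ty":0,"tz":-1.35,"wx":0,"wy":-0.07,"wz":0},{"grip":0,"tx":5.5,"ty":0,"tz":-1.35,"wx":0,"wy":-0.07,"wz":0}]'
python3 -c "
from h import *
wheel();handle()"
```

```text
time_s: 19.37
eef_pos: [457.6, 119.8, 138.7]
ee_rot: [-0.483, 0.482, -0.517, 0.517]
force: [1.6, 3.1, -0.5]
grip_width: -0.004
-x turn 141.2 radial -76.7 tang 23.0 Ft 3.3 Fr 1.4 Fz -0.5 z 138.7 j6 0.08 t 19.37
+x turn 321.2 radial 76.7 tang -23.0 Ft -3.3 Fr -1.4 Fz -0.5 z 138.7 j6 0.08 t 19.37
```

```bash
python3 -m handwheel '[{"grip":0,"tx":5.5,"ty":0,"tz":-1.35,"wx":0,"wy":-0.07,"wz":0},{"grip":0,"tx":5.5,"ty":0,"tz":-1.35,"wx":0,"wy":-0.07,"wz":0},{"grip":0,"tx":5.5,"ty":0,"tz":-1.35,"wx":0,"wy":-0.07,"wz":0},{"grip":0,"tx":5.5,"ty":0,"tz":-1.35,"wx":0,"wy":-0.07,"wz":0},{"grip":0,"tx":5.5,"ty":0,"tz":-1.35,"wx":0,"wy":-0.07,"wz":0},{"grip":0,"tx":5.5,"ty":0,"tz":-1.35,"wx":0,"wy":-0.07,"wz":0},{"grip":0,"tx":5.5,"ty":0,"tz":-1.35,"wx":0,"wy":-0.07,"wz":0},{"grip":0,"tx":0,"ty":0,"tz":0,"wx":0,"wy":0,"wz":0},{"grip":0,"tx":0,"ty":0,"tz":0,"wx":0,"wy":0,"wz":0}]'
python3 -c "
from h import *
wheel();handle();look('l14',(280,130,120,120),5)"
```

```text
time_s: 20.17
eef_pos: [453.4, 80.5, 138.4]
ee_rot: [0.592, -0.592, 0.387, -0.387]
force: [-0.3, 0.8, -0.1]
grip_width: -0.003
-x turn 168.9 radial -76.9 tang 21.7 Ft 0.8 Fr -0.0 Fz -0.1 z 138.4 j6 -0.49 t 20.17
+x turn 348.9 radial 76.9 tang -21.7 Ft -0.8 Fr 0.0 Fz -0.1 z 138.4 j6 -0.49 t 20.17
```

View pics/l14.png

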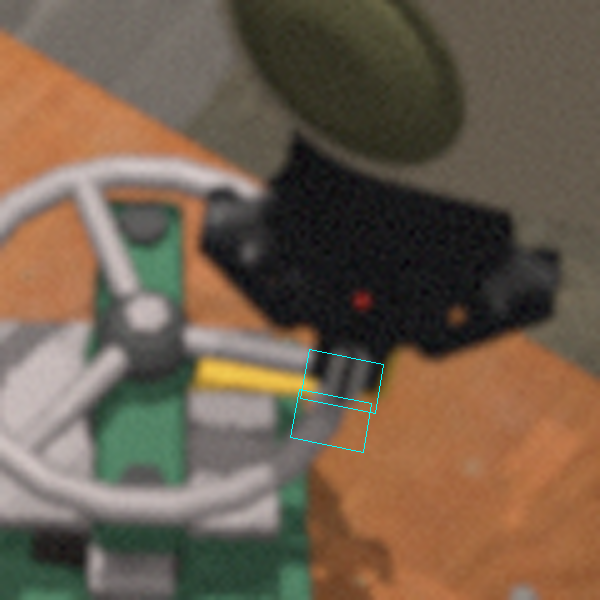

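```bash
python3 -m handwheel '[{"grip":0,"tx":-12,"ty":0,"tz":0,"wx":0,"wy":0,"wz":0},{"grip":0,"tx":-12,"ty":-10,"tz":0,"wx":0,"wy":0,"wz":0},{"grip":0,"tx":-10,"ty":-25,"tz":-8,"wx":0,"wy":0,"wz":0},{"grip":0,"tx":0,"ty":-25,"tz":-15,"wx":0,"wy":0,"wz":0},{"grip":0,"tx":0,"ty":-25,"tz":-15,"wx":0,"wy":0,"wz":0},{"grip":0,"tx":0,"ty":0,"tz":0,"wx":0,"wy":0,"wz":0}]'
python3 -c "
from h import *
wheel();handle();look('l15',(260,130,120,120),5)
c=eyes.capture('top');cv2.imwrite('pics/t15.png',cv2.resize(c['pixels'][170:290,220:340,::-1],None,fx=5,fy=5,interpolation=cv2.INTER_CUBIC))"
```

```text
time_s: 20.77
eef_pos: [404.5, 97.1, 228.0]
ee_rot: [0.594, -0.591, 0.383, -0.388]
force: [0.4, -1.5, 1.8]
grip_width: -0.001
-x turn 169.1 radial -114.8 tang 57.0 Ft -1.5 Fr -0.3 Fz 1.8 z 228.0 j6 -0.47 t 20.77
+x turn 349.1 radial 114.8 tang -57.0 Ft 1.5 Fr 0.3 Fz 1.8 z 228.0 j6 -0.47 t 20.77
handle px [296.7 260.1] area 61 rad 76.0 turn 349.0
```

View pics/l15.png

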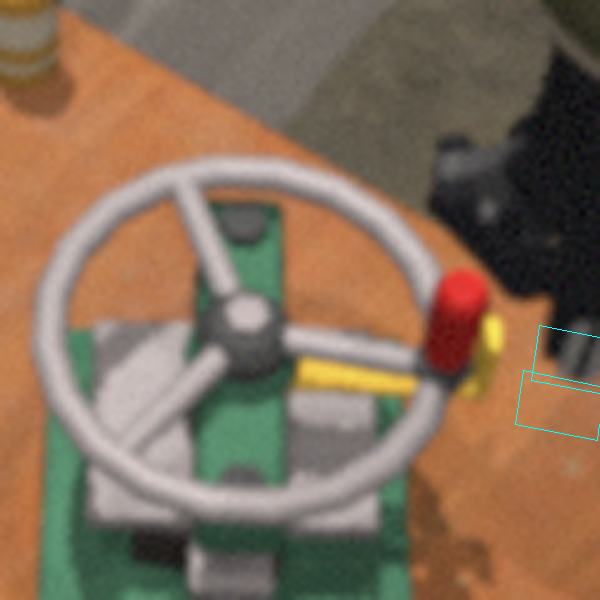

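View pics/t15.png

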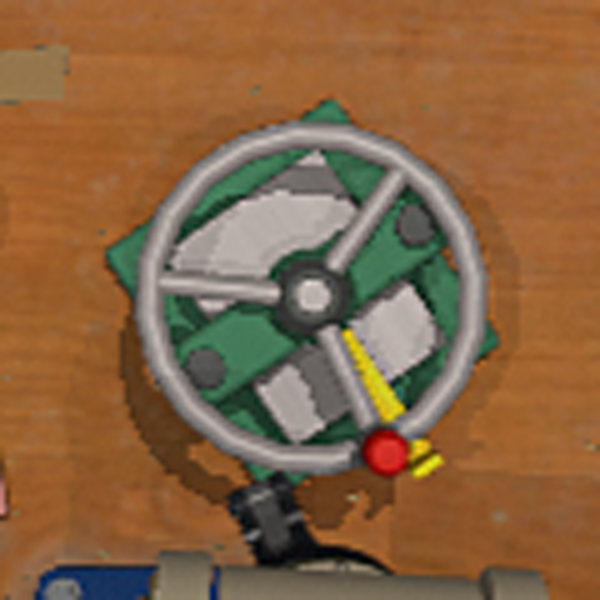

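```bash
python3 - <<'E'
from h import *
c=eyes.capture("top")
for u in((301.95,257.17),(296.7,260.1)):
    v=ray(c,*u,196)[:2]-HUB; print(np.hypot(*v),np.degrees(np.arctan2(v[1],v[0])-TH0)%360)
to(453.4,80.5,138.4)
E
```

```text
76.02206531102141 359.3267378821424
76.03812419654321 349.0900620104614
pos [404.4  96.9 222.6] F [ 0.3  0.3 -0.3] t 20.97 grip 0.001 xhead -66.09 down [-0.001  0.    -1.   ] j [-0.05  0.05  1.76  0.    1.33 -0.47]
tool shift [34.9 84.2 38.3]
```

```bash
python3 -m handwheel '[{"grip":0,"tx":0,"ty":20,"tz":15,"wx":0,"wy":0,"wz":0},{"grip":0,"tx":0,"ty":20,"tz":15,"wx":0,"wy":0,"wz":0},{"grip":0,"tx":8,"ty":20,"tz":8,"wx":0,"wy":0,"wz":0},{"grip":0,"tx":8,"ty":20,"tz":0,"wx":0,"wy":0,"wz":0},{"grip":0,"tx":8,"ty":4,"tz":0,"wx":0,"wy":0,"wz":0},{"grip":0,"tx":7,"ty":0,"tz":0,"wx":0,"wy":0,"wz":0},{"grip":0,"tx":0,"ty":0,"tz":0,"wx":0,"wy":0,"wz":0},{"grip":0,"tx":0,"ty":0,"tz":0,"wx":0,"wy":0,"wz":0}]'
python3 - <<'E'
from h import *
wheel()
a=np.radians(359.1)+TH0; r=np.array([np.cos(a),np.sin(a)]);t=np.array([-r[1],r[0]])
to(*(HUB+76.9*r-21.7*t),138.4)
E
```

```text
time_s: 21.63
eef_pos: [452.5, 83.1, 140.0]
ee_rot: [0.593, -0.592, 0.386, -0.386]
force: [-0.0, 0.1, 0.3]
grip_width: -0.005
-x turn 169.0 radial -76.5 tang 24.7 Ft 0.1 Fr 0.0 Fz 0.3 z 140.0 j6 -0.49 t 21.63
+x turn 349.0 radial 76.5 tang -24.7 Ft -0.1 Fr -0.0 Fz 0.3 z 140.0 j6 -0.49 t 21.63
pos [452.5  83.1 140. ] F [-0.   0.1  0.3] t 21.63 grip -0.005 xhead -66.16 down [ 0.001 -0.    -1.   ] j [-0.07  0.23  1.78  0.    1.13 -0.49]
tool shift [16.7  1.6 -3. ]
```

```bash
python3 -m handwheel '[{"grip":0,"tx":3,"ty":0,"tz":0,"wx":0,"wy":0,"wz":0},{"grip":0,"tx":4.6,"ty":0,"tz":-1.15,"wx":0,"wy":-0.059,"wz":0},{"grip":0,"tx":4.6,"ty":0,"tz":-1.15,"wx":0,"wy":-0.059,"wz":0},{"grip":0,"tx":4.6,"ty":0,"tz":-1.15,"wx":0,"wy":-0.059,"wz":0},{"grip":0,"tx":0,"ty":0,"tz":0,"wx":0,"wy":0,"wz":0},{"grip":0,"tx":0,"ty":0,"tz":0,"wx":0,"wy":0,"wz":0}]'
python3 -c "
from h import *
wheel()"
```

```text
time_s: 22.13
eef_pos: [456.7, 66.8, 139.7]
ee_rot: [0.624, -0.624, 0.332, -0.333]
force: [0.2, 0.4, 0.6]
grip_width: -0.003
-x turn 179.1 radial -76.7 tang 21.8 Ft 0.2 Fr 0.4 Fz 0.6 z 139.7 j6 -0.7 t 22.13
+x turn 359.1 radial 76.7 tang -21.8 Ft -0.2 Fr -0.4 Fz 0.6 z 139.7 j6 -0.7 t 22.13
```

Right on target by the tool pose. Backing off and looking.

```bash
python3 -m handwheel '[{"grip":0,"tx":-12,"ty":0,"tz":0,"wx":0,"wy":0,"wz":0},{"grip":0,"tx":-12,"ty":-10,"tz":0,"wx":0,"wy":0,"wz":0},{"grip":0,"tx":-10,"ty":-25,"tz":-8,"wx":0,"wy":0,"wz":0},{"grip":0,"tx":0,"ty":-25,"tz":-20,"wx":0,"wy":0,"wz":0},{"grip":0,"tx":0,"ty":-25,"tz":-20,"wx":0,"wy":0,"wz":0},{"grip":0,"tx":0,"ty":-10,"tz":-20,"wx":0,"wy":0,"wz":0},{"grip":0,"tx":0,"ty":0,"tz":0,"wx":0,"wy":0,"wz":0},{"grip":0,"tx":0,"ty":0,"tz":0,"wx":0,"wy":0,"wz":0}]'
python3 -c "
from h import *
wheel();handle();look('l16',(260,130,120,120),5)
c=eyes.capture('scene');b=cv2.imread('pics/scene0.png')[:,:,::-1]
m=red(c);m[:,:300]=0;k,l,s,ce=cv2.connectedComponentsWithStats(m.astype(np.uint8));print(s[1:],ce[1:])
c=eyes.capture('top');cv2.imwrite('pics/t16.png',c['pixels'][:,:,::-1])"
```

```text
time_s: 22.8
eef_pos: [380.6, 57.5, 235.1]
ee_rot: [0.625, -0.624, 0.331, -0.333]
force: [-0.1, 0.8, 0.1]
grip_width: 0.003
-x turn 179.2 radial -145.0 tang 56.7 Ft 0.7 Fr 0.4 Fz 0.1 z 235.1 j6 -0.75 t 22.8
+x turn 359.2 radial 145.0 tang -56.7 Ft -0.7 Fr -0.4 Fz 0.1 z 235.1 j6 -0.75 t 22.8
handle px [302.  257.1] area 64 rad 75.9 turn 359.5
[[346 178  12  20 155]] [[351.30322581 186.89032258]]
```

View pics/l16.png

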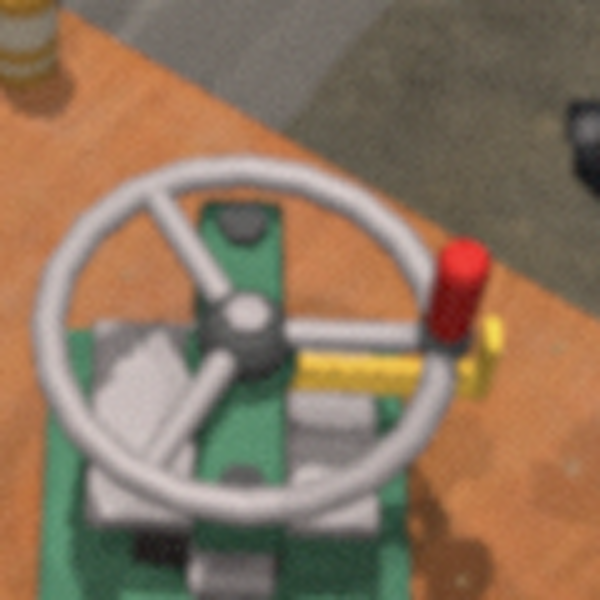

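View pics/t16.png

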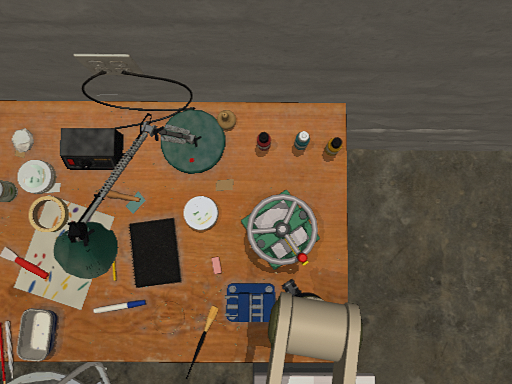

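```bash
python3 -c "
from rig import sense,ctrl
s=sense();print(s['dq'].round(3),s['force'].round(1),s['time_s']);print(ctrl.finish_job())"
```

```text
[-0.005  0.005 -0.002 -0.    -0.002 -0.006] [ 0.4 -0.4  0.1] 23.0
the job is handed in; nothing more can be done
None
```

I turned the hand wheel one full turn anticlockwise and handed the job in at 23 s; no verdict is reported.

**How it was pushed:** I used closed fingertips without gripping, and the forces I read between moves were about 3–5 N. It took three stages: 0 to about 289°, then about 350° after turning the hand round, then a measured final nudge.

**Last checks:**
- **Handle:** It stands at the yellow pointer again. In both cameras its centre is within about 0.1 px of where it started. The top camera puts the turn at 359.5°, against 359.3° measured the same way at the start, so the wheel is within about 1° of one turn.
- **Hand and other things:** The hand is clear, about 110 mm above the vice, with no force on it. By eye, the paint bottles, eraser and wax pot look unmoved.
- **Not measured:** I did not measure the plate's rise or the block's position directly. The hand touched only the red handle.

**One disagreement:** The camera showed the closed fingertips about 30 mm higher than the reported TCP (the stated end of the fingers). No contact at rim height confirmed this, so I pushed with the TCP at 138 mm and the real tips about 170 mm above the worktop.

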